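Free the jammed T-stake from the stake block and put it away

ROBOT

A 7-joint arm with a two-finger parallel gripper is mounted at the origin on the work surface. World frame = base frame: x ahead of the robot, y to its left, z up, the work surface at z = 0. Lengths are in m, angles in rad, forces in N, time in s.
With the tool pointing down it reaches from about 0.4 to 0.85 m from the base axis. Payload 10.4 kg.
Tool frame: the origin (TCP) lies midway between the tips of the shut fingers; the grasp point (between the pads) lies 19 mm behind it; z points along the fingers, y is the line along which they close (so a half turn about z gives the same grasp; the last joint's range is limited). The gripper opens to 85 mm and grips with 20 to 120 N. Pads are 22 mm wide; open, the fingers measure 114 mm over their backs; the gripper's body (76 mm by 85 mm) begins 54 mm behind the grasp point. The pads swing forward as they close: fully open they stand 13 mm farther back than shut.
Start: joints at [1.123, 0.332, -0.065, 1.46, 0.022, 1.35, -0.088], TCP at [0.258, -0.569, 0.231] pointing down, gripper open.
Joint ranges: [-2.6, 2.6], [-0.5, 2.12], [-1.47, 1.34], [0.16, 2.42], [-1.27, 4.41], [0.06, 2.06], [-2.6, 2.6]. Speed limits (rad/s): [2.22, 2.22, 2.79, 2.79, 3.14, 3.14, 3.14].

INTERFACE

Orientations are given as a rotation vector (axis times angle).
In Python, from station import bot, eyes, spotter gives the robot as it stands.
- The arm moves only by the tool apply_moves, never from a script. Its argument "series" is one flat list of numbers, 5 for each row, row after row: the opening, from 0 (shut) to 1 (fully open), then the shift along the world's x, y, z scaled (see below), then the turn about the world's z scaled (see below). A call has exactly 5 rows; each row is the pose to reach, as a shift and turn from the pose commanded when the call began; what a row does not reach only later rows make up. The controller multiplies each number of a shift by 150 mm and each number of a turn by 0.5 rad. A row lasts 1/10 s, in which the tool goes at most 50 mm and 8.59 degrees, less where a joint would pass 70% of its speed; a pose out of reach is approached as far as the arm can. A call with a number of a shift or a turn outside -1 to 1 is refused whole. A call with a gripper value outside its range is refused whole. The fingers move at their own pace and stop on an object; "newtons" is the grip in N (left out, the last holds). Time passes only in rows, so rows that repeat a pose let the fingers close, or fill a call up. It gives the time, the measured TCP pose, the force, the opening and the grip force at its end, in the units of the state.
- bot.sense(): the state, without advancing time (a new reading comes with each control period).
- eyes.grab_frame(name): name is "side" or "top"; returns the picture (400x640x3 uint8, red, green, blue); there is no depth.
- eyes.camera_model(name): a dict with "fx", "fy", "cx", "cy" (pixels), "distortion" ([k1, k2, p1, p2, k3] as OpenCV has them; the pictures are not rectified), "world_to_cam" (4x4, takes a point from world to camera coordinates). Camera axes: x right, y down, z forward; pixel columns grow to the right and rows downward; lengths in m; the calibration is good to about 2 mm. A picture is of the moment at which its call begins. camera_model takes no time and is no camera call.
- bot.close_job(): hands the job in; it is judged then, once.
Trained networks look in the newest picture that a camera, given by its name, has taken for a name from the list of things; names that differ only in an ending like _2 or _b are one class to them, and where a whole thing is asked for, a point or a joint stands for the part that bears it (a point fixed in the world has none). Each returns a list of dicts, best first, with "p" (0 to 1); they miss things now and then, are a little off and sometimes report something else, mostly with a low value. They report only what shows in the picture. A call takes as long as a camera call.
- spotter.search_frame(camera, query): "location" ([column, row] in pixels, amid what is visible of it).
- spotter.trace(camera, query): "region" (400x640 bool, what is visible of it) and "location" ([column, row] in pixels, amid what is visible of it).
The state is a dict: "clock": time; "joints": joint angles; "joint_vel": joint speeds; "effort": joint torques, N m; "eef_pos": TCP position; "ee_rot": TCP orientation; "wrist_force": force on the tool from outside, world axes, zero at the start; "ft_torque": the same for the moment, N m; "opening": finger opening in m; "finger_force": force on a finger pad.
Only numpy, scipy, OpenCV 4.12 (cv2) and the standard library are available. Lean on these libraries where they do the work, as an engineer would, in place of code of your own. Each camera call takes 0.05 s, during which the arm holds its last target. There are 200 camera calls.

TASK

The T-stake is jammed in its well in the hardwood block: put the pry bar through the channel under one end of the stake's head, lever the stake up against the steel-faced lip until it comes loose, without touching the stake with the fingers, and lay the bar back flat on the bench, clear of the block and the box. Then lift the stake straight out, stand it upright on the open bench and let go, take it again the other way, by the two ends of its head, and stand it in the empty middle bay of the stake box, on the bay's floor, upright, its head lined up with the bay's long way. Do not drop or topple the stake, and leave the other stakes, the hammer, the mallet and the copper dish where they are.

Things in the scene. Friction and masses are not known exactly. Their poses are not given: they have to be found in the camera images.
- t_stake: T-stake, dark steel, bright face, 119 mm tall, 0.75 kg. Origin at centre of foot, z up, x along the head. Shank 26 (x) by 22 mm (y) up to 78 mm; neck 26 by 28 to 95 mm; head 58 (x) by 28 (y) from 95 to 119 mm, overhanging the neck 16 mm at each x end. Starts jammed in the block's well, x along the block's x, face flush with the block's top. Stands on its foot if set down upright.
- stake_block: fixed dark hardwood block with iron bands, 110 (x, -46 to +64) by 132 (y) by 131 mm high. Origin on the bench under the axis of its well, z up; -x is the front, with the channel. The well, 28 by 24 mm (1 mm clearance), runs from the pocket's floor (96 mm high) down to 12 mm above the bench, where the stake's foot stands: the foot must rise 125 mm above the start to clear the block's top.
- pocket_floor (a point): centre of the floor of the pocket in the block's top, on the well's axis, 96 mm above the bench, 11 mm below the underside of the stake's head; axes as the block. Pocket 64 (x) by 88 mm (y), 35 deep: 3 mm free beyond each head end, 30 mm of finger room at each side in y, so fingers fit only straight down, closing along y, opened no wider than about 44 mm.
- channel_lip (a point): fulcrum: middle of the front edge (steel strap) of the channel's floor, 46 mm in front (-x) of the well's axis, 96 mm above the bench; axes as the block. The channel, 34 mm wide and open above, runs level from here into the pocket. Bar tip nearly at the neck (13 mm from the axis): pressing the bar down 40 mm at 75 mm outside the lip (0.5 rad, about 15 N; play first) lifts the stake 10 mm.
- jaw_a (a joint): one of two hidden sprung jaws in the well's mouth that grip the neck. 0: stake jammed. They hold it with about 22 N besides its weight for the first 6 mm of lift; then they snap in under the neck (value 0.001 to 0.002 m), the stake stays up about 6 mm when the bar is taken away, and lifts out freely.
- pry_bar: flat steel pry bar, 190 mm long, 22 wide, 8 thick, 0.24 kg, lying flat on the bench. Origin at the middle of its underside, z up, x along the bar: the tip is at +95 mm (last 25 mm 4 mm thick, level on top, bevelled below); at -95 mm the end is turned up as a heel 27 mm high.
- stake_box: fixed open plywood box, 88 (x) by 156 (y) by 60 mm high, walls 6 mm. Origin at centre of underside, z up. Three bays in a row along y, each 76 (x, its long way) by 44 mm (y) inside, floor 6 mm above the bench, centres at y = -50, 0, +50 mm. The middle one is empty. The round heads at each side are 58 mm apart: no room there for fingers at the T-stake's y sides; hold it by its x ends.
- dome_stake: a steel stake 113 mm tall with a domed round head 42 mm across, standing in one of the outer bays of the box; origin at its foot. Leave it alone.
- round_stake: a steel stake 110 mm tall with a flat round head 42 mm across, standing in the other outer bay of the box; origin at its foot. Leave it alone.
- hammer: a hammer with a wooden handle, 260 mm long, lying on the bench beyond the work. Origin under its middle. Leave it alone.
- mallet: a wooden mallet, head 64 mm across and 100 mm long, handle 190 mm, lying on the bench. Origin under the middle of its length. Leave it alone.
- copper_dish: a small hammered copper dish 110 mm across, 18 mm high. Leave it alone.

How it is judged:
On the way, in this order (a step that is already met when the one before it is completed fails the run):
1. the pry bar, against the underside of the stake, has raised the stake at least 6 mm in its well while no finger touches the stake (z of t_stake in the frame of stake_block above 0.018 m and contact force between pry_bar and t_stake above 1 N and contact force between the fingers and t_stake below 0.1 N), for 0.1 s.
2. the bar lies flat on the bench again, let go, and the stake is still in its well (height (world z) of pry_bar below 0.005 m and angle between pry_bar's own z axis and vertical below 0.08 rad and linear speed of pry_bar below 0.03 m/s and contact force between the fingers and pry_bar below 0.1 N and z of t_stake in the frame of stake_block above 0.01 m and horizontal distance between t_stake and stake_block below 0.01 m), for 0.1 s.
3. the stake stands upright on the open bench, out of the block and outside the box, and is let go (height (world z) of t_stake below 0.005 m and angle between t_stake's own z axis and vertical below 0.1 rad and horizontal distance between t_stake and stake_block above 0.06 m and linear speed of t_stake below 0.03 m/s and contact force between the fingers and t_stake below 0.1 N), for 0.2 s.
At the end, for the whole second after the job is handed in: The T-stake rests on the middle bay's floor (foot within 20 mm of its centre lengthwise, 13 mm across, 4 mm in height), within 4 deg of upright, head within 17 deg of the bay's long way (box x); the bar rests flat on the bench, touching neither block nor box; nothing is held (x of t_stake in the frame of stake_box between -0.02 and 0.02 m and y of t_stake in the frame of stake_box between -0.013 and 0.013 m and z of t_stake in the frame of stake_box below 0.01 m and angle between t_stake's own z axis and vertical below 0.07 rad and angle between the x axis of t_stake and the x axis of stake_box, either way round below 0.3 rad and linear speed of each of t_stake, pry_bar below 0.02 m/s and height (world z) of pry_bar below 0.005 m and angle between pry_bar's own z axis and vertical below 0.08 rad and contact force between pry_bar and stake_block below 0.1 N and contact force between pry_bar and stake_box below 0.1 N).
It fails at once if the stake is toppled (more than 25 degrees from upright) (angle between t_stake's own z axis and vertical above 0.44 rad).
It fails at once if the stake is dropped (it falls free of the fingers by more than about 10 mm) (contact force between the fingers and t_stake below 0.05 N and linear speed of t_stake above 0.45 m/s).
It fails at once if a stake in an outer bay is shifted by more than 20 mm or tipped (distance of any of dome_stake, round_stake from where it was at the start of the episode above 0.02 m or angle between any of dome_stake, round_stake's own z axis and vertical above 0.25 rad).
It fails at once if the hammer, the mallet or the copper dish is shifted by more than 25 mm (distance of any of hammer, mallet, copper_dish from where it was at the start of the episode above 0.025 m).
It also fails if it takes over 72 s, if anything falls off the work surface, if the arm or the gripper's body presses on something with over 40 N, if the wrist force passes 120 N, or if a joint passes its speed limit or range.

## Working session

There is one attempt and no reset: what is moved stays moved. The work goes in short steps, Python scripts to look and compute and a tool call to move; the robot and the scene stay as the last step left them, time stands still between calls to the robot, and variables do not carry over. Pictures are saved under pics/ and viewed, at most 10 in all, crops included, and the job is handed in when it is done.

Besides the shell and the picture viewer there is one more tool, called after ">>>" as a command line: name --argument value ..., lists and objects as JSON in quotes. apply_moves: Moves the arm, as the interface text tells. Shifts and turns lie within -1 to 1; 1 stands for 150 mm of shift or 0.5 rad of turn. Its arguments: {"type":"object","properties":{"series":{"type":"array"},"newtons":{"type":"number"}},"required":["series"]}

```bash
mkdir -p pics; ls; cat > h.py <<'E'
import numpy as np, cv2
from station import bot, eyes, spotter
def cam(n):
    m=eyes.camera_model(n); K=np.array([[m['fx'],0,m['cx']],[0,m['fy'],m['cy']],[0,0,1.]])
    return K,np.array(m['distortion'],float),np.array(m['world_to_cam'])
def ray(n,px):
    K,d,T=cam(n); u=cv2.undistortPoints(np.array([[px]],float),K,d)[0,0]
    R=T[:3,:3]; return -R.T@T[:3,3], R.T@np.array([u[0],u[1],1])
def atz(n,px,z):
    c,r=ray(n,px); return c+r*(z-c[2])/r[2]
def proj(n,P):
    K,d,T=cam(n); return cv2.projectPoints(np.array(P,float).reshape(-1,3),cv2.Rodrigues(T[:3,:3])[0],T[:3,3],K,d)[0][:,0]
def snap(n,f,box=None,s=1):
    im=eyes.grab_frame(n)
    if f:
        a=im if box is None else im[box[1]:box[3],box[0]:box[2]]
        cv2.imwrite('pics/'+f,cv2.resize(a[:,:,::-1],None,fx=s,fy=s))
    return im
E
python3 - <<'E'
from h import *
np.set_printoptions(precision=4,suppress=True)
for n in ['top','side']:
    snap(n,n+'0.png',s=1.25); print(n,ray(n,(320,200)))
    for q in ['t_stake','stake_block','pry_bar','stake_box','dome_stake','round_stake','hammer','mallet','copper_dish']:
        r=spotter.trace(n,q)
        for k in r[:1]:
            ys,xs=np.nonzero(k['region']); b=cv2.minAreaRect(np.c_[xs,ys].astype(np.float32)) if len(xs) else None
            print(n,q,round(k['p'],2),np.round(k['location']),b, atz(n,k['location'],0.0)[:2])
print(bot.sense())
E
```

```text
pics
top (array([0.3841, 0.0174, 1.2486]), array([ 0.1287, -0.0072, -0.9917]))
top t_stake 0.96 [389. 194.] ((390.18292236328125, 193.64634704589844), (27.063791275024414, 15.013490676879883), 20.2248592376709) [ 0.5616 -0.1654]
top stake_block 0.58 [393. 201.] ((391.8384094238281, 196.44076538085938), (53.07780456542969, 66.47244262695312), 20.136301040649414) [ 0.5427 -0.1744]
top pry_bar 0.65 [270. 248.] ((266.9950866699219, 248.08541870117188), (80.55430603027344, 10.154862403869629), 3.2704880237579346) [0.4255 0.1319]
top stake_box 0.72 [190. 196.] ((188.03846740722656, 193.6923065185547), (40.20380783081055, 68.83676147460938), 78.69007110595703) [0.5577 0.3365]
top dome_stake 0.71 [201. 186.] ((203.75003051757812, 187.25001525878906), (24.041629791259766, 16.26345443725586), 45.0) [0.5805 0.3079]
top round_stake 0.8 [160. 199.] ((162.256103515625, 198.8048858642578), (27.33041000366211, 18.11615753173828), 38.65980529785156) [0.5491 0.4121]
top hammer 0.81 [310. 116.] ((319.8268737792969, 119.72956848144531), (35.493247985839844, 104.23411560058594), 86.42366790771484) [0.763
[... 1344 characters left out ...]
1406), 8.797411918640137) [ 0.4013 -0.3301]
side copper_dish 0.63 [430. 312.] ((428.25006103515625, 313.2500305175781), (47.37614822387695, 41.01219177246094), 45.0) [ 0.7508 -0.2924]
{'clock': 1.0, 'joints': array([ 1.1234,  0.3322, -0.0647,  1.4601,  0.0216,  1.3499, -0.0885]), 'joint_vel': array([ 0.    , -0.0005,  0.0009, -0.0023, -0.0004, -0.0006, -0.0007]), 'effort': array([  0.0005, -62.5224,   0.0493, -39.1827,   0.0165,   0.0017,
        -0.    ]), 'eef_pos': array([ 0.2576, -0.5695,  0.2313]), 'ee_rot': array([3.071 , 0.6622, 0.    ]), 'wrist_force': array([-0.3417, -0.1479,  0.0984]), 'ft_torque': array([0.0245, 0.0042, 0.0253]), 'finger_force': 0.0, 'opening': 0.0852913740632948}
```

View pics/top0.png

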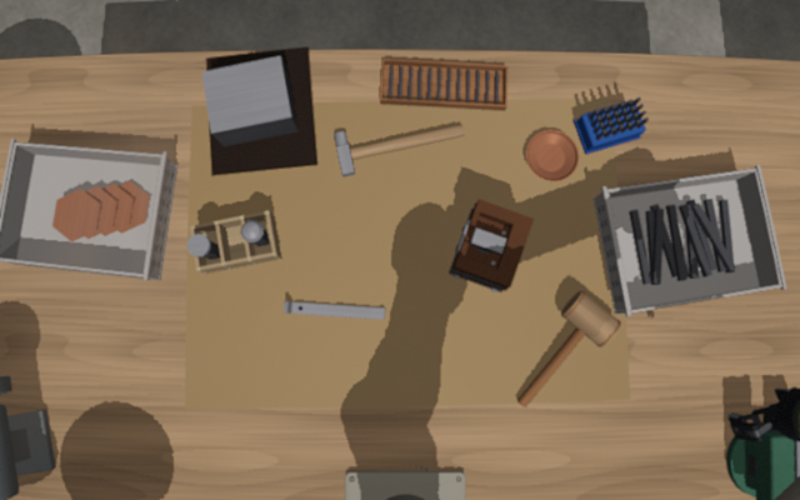

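View pics/side0.png

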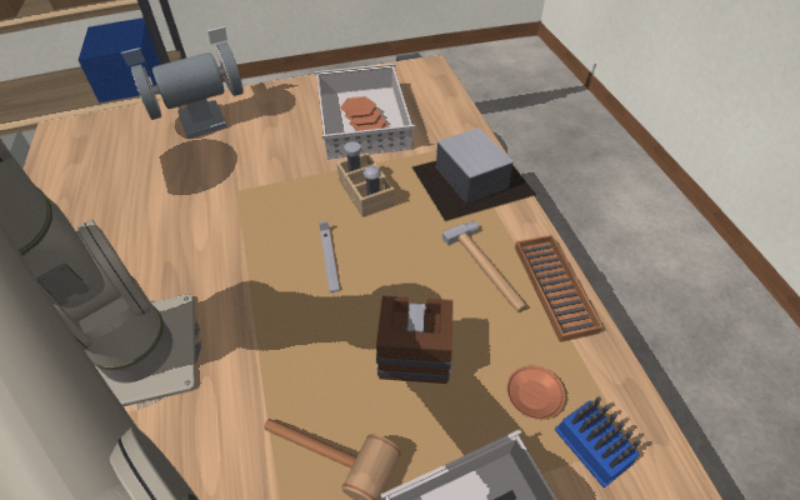

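The top view shows the block at about (490,245), the bar at (335,308) with its heel on the left, and the box at (235,240) with its middle bay empty. The mallet, dish and hammer lie around them. I'll zoom in on the block and the box.

```bash
python3 - <<'E'
from h import *
a=eyes.grab_frame('top'); b=eyes.grab_frame('side')
cv2.imwrite('pics/raw_top.png',a[:,:,::-1]);cv2.imwrite('pics/raw_side.png',b[:,:,::-1])
f=lambda im,x,y,w,h:cv2.resize(im[y:y+h,x:x+w],(400,300),interpolation=cv2.INTER_CUBIC)
o=np.vstack([np.hstack([f(a,340,145,100,100*3//4+15-15),f(b,285,220,100,75+0)]),np.hstack([f(a,145,155,100,75),f(b,255,105,100,75)])])
cv2.imwrite('pics/crop1.png',o[:,:,::-1])
E
```

```text
(no output)
```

View pics/crop1.png

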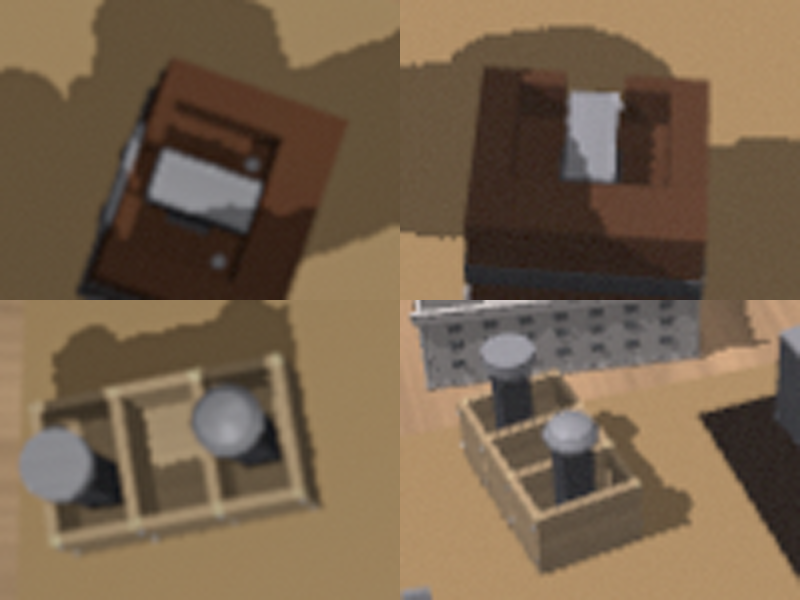

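Top-left panel: the channel faces image left (world +y), with the steel strap at about (375,185) px. The stake's head is at (389,193). The box's middle bay is empty. Next I fit the poses.

```bash
cat > fit.py <<'E'
from h import *
from scipy.optimize import least_squares
np.set_printoptions(precision=4,suppress=True)
def fit(obs,p0):
    def res(p):
        c,s=np.cos(p[2]),np.sin(p[2]); o=[]
        for n in obs:
            P=np.array([[p[0]+c*q[0]-s*q[1],p[1]+s*q[0]+c*q[1],q[2]] for q,_ in obs[n]])
            o.append(proj(n,P)-np.array([u for _,u in obs[n]]))
        return np.concatenate(o).ravel()
    r=least_squares(res,p0,loss='soft_l1'); return r.x,r.fun.reshape(-1,2)
E
python3 - <<'E'
from fit import *
t=lambda x,y:(340+x/4-.4,145+y/4-.4); s=lambda x,y:(285+(x-400)/4-.4,220+y/4-.4)
z=.131
obs={'top':[((-.046,.066,z),t(170,58)),((.064,.066,z),t(347,122)),((-.029,.014,z),t(163,150)),((.029,.014,z),t(262,183)),((.029,-.014,z),t(248,233)),((-.029,-.014,z),t(147,197))],
'side':[((-.046,-.066,z),s(485,67)),((-.046,.066,z),s(708,82)),((.064,.066,z),s(705,240)),((.064,-.066,z),s(468,228)),((-.029,-.014,z),s(568,92)),((-.029,.014,z),s(622,93)),((.029,.014,z),s(615,180)),((.029,-.014,z),s(562,178))]}
for o in (obs,{'top':obs['top']},{'side':obs['side']}):
    p,r=fit(o,[.54,-.17,-1.9]); print('block',p,abs(r).max(1))
t=lambda x,y:(145+x/4-.4,155+(y-300)/4-.4); s=lambda x,y:(255+(x-400)/4-.4,105+(y-300)/4-.4)
z=.06;X,Y=.044,.078
obs={'top':[((X,Y,z),t(33,403)),((X,-Y,z),t(282,355)),((-X,-Y,z),t(310,497)),((-X,Y,z),t(55,547))],
'side':[((-X,Y,z),s(462,405)),((X,Y,z),s(570,375)),((X,-Y,z),s(640,483)),((-X,-Y,z),s(540,518))]}
for o in (obs,{'top':obs['top']},{'side':obs['side']}):
    p,r=fit(o,[.55,.33,-.2]); print('box',p,abs(r).max(1))
for n in ['top','side']:
    m=spotter.trace(n,'pry_bar')
    if not m: eyes.grab_frame(n); m=spotter.trace(n,'pry_bar')
    reg=m[0]['region'];ys,xs=np.nonzero(reg)
    w=np.array([atz(n,(x,y),.008)[:2] for x,y in zip(xs,ys)]).astype(np.float32)
    b=cv2.boxPoints(cv2.minAreaRect(w)); print('bar',n,m[0]['p'],w[w[:,1]<.2].mean(0),cv2.minAreaRect(w),b.ravel())
    sel=w[np.abs(w[:,1]-w[:,1].mean())<.06]; v=cv2.fitLine(sel,cv2.DIST_L2,0,.01,.01).ravel(); print('line',v,np.arctan2(v[1],v[0]),w.min(0),w.max(0))
E
```

```text
block [ 0.5462 -0.15   -1.916 ] [1.0823 0.4597 0.3966 0.6736 0.4763 0.3857 1.074  1.5841 0.7722 1.0164
 0.5955 0.7604 0.3671 0.4454]
block [ 0.5463 -0.1499 -1.9216] [0.9106 0.545  0.4336 0.7232 0.552  0.3569]
block [ 0.5462 -0.1499 -1.9118] [1.0067 1.7117 0.7976 0.9143 0.5322 0.8219 0.3199 0.4894]
box [0.5581 0.3277 0.192 ] [0.0716 0.6567 0.3132 0.3857 0.6796 2.5657 0.9668 1.3582]
box [0.5575 0.3277 0.1946] [0.3332 0.5959 0.2782 0.1361]
box [0.5603 0.3285 0.1758] [1.2213 1.52   1.3283 0.9989]
bar top 0.88 [0.4244 0.1185] ((0.4261227548122406, 0.13772530853748322), (0.20087769627571106, 0.02551923878490925), 85.44257354736328) [0.4054 0.0386 0.4309 0.0366 0.4468 0.2368 0.4214 0.2389]
line [0.0764 0.9971 0.4258 0.1362] 1.4943286 [0.4069 0.0379] [0.441  0.2375]
bar side 0.94 [0.4238 0.1199] ((0.4251922070980072, 0.14465925097465515), (0.20464859902858734, 0.02101733162999153), 87.10749816894531) [0.4095 0.043  0.4305 0.0419 0.4409 0.2463 0.4199 0.2474]
line [0.0601 0.9982 0.4247 0.1357] 1.5106316 [0.4119 0.0422] [0.4391 0.2467]
```

Both cameras agree:

| Thing | x (m) | y (m) | yaw (rad) |
|---|---|---|---|
| Block | 0.546 | -0.150 | -1.916 |
| Box | 0.558 | 0.328 | 0.19 |
| Bar | 0.425 | 0.135 | -1.64 |

Now I move above the bar.

>>> apply_moves --series '[1,0.25,0.25,0,0.25,1,0.5,0.5,0,0.5,1,0.75,0.75,0,0.75,1,1,1,0,1,1,1,1,0,1]' --newtons 40

```text
clock: 1.7
eef_pos: [0.4126, -0.414, 0.2317]
ee_rot: [-2.803, -1.419, -0.004]
wrist_force: [0.4, -0.2, 0.2]
opening: 0.0854
finger_force: 0.0
```

>>> apply_moves --series '[1,0,0.25,0,0.25,1,0,0.5,0,0.5,1,0,0.75,0,0.75,1,0,1,0,1,1,0,1,0,1]'

```text
clock: 2.2
eef_pos: [0.4085, -0.265, 0.2319]
ee_rot: [2.367, 2.064, 0.001]
wrist_force: [0.7, -0.8, 0.0]
opening: 0.0854
finger_force: 0.0
```

>>> apply_moves --series '[1,0,0.25,0,0.05,1,0,0.5,0,0.1,1,0,0.75,0,0.154,1,0,1,0,0.154,1,0,1,0,0.154]'

```text
clock: 2.7
eef_pos: [0.4081, -0.1156, 0.2319]
ee_rot: [2.291, 2.148, 0.001]
wrist_force: [0.1, -0.2, 0.2]
opening: 0.0855
finger_force: 0.0
```

>>> apply_moves --series '[1,0,0.25,0,0,1,0,0.5,0,0,1,0,0.75,0,0,1,0,1,0,0,1,0,1,0,0]'

```text
clock: 3.2
eef_pos: [0.4079, 0.0342, 0.2319]
ee_rot: [2.291, 2.148, 0.002]
wrist_force: [0.3, -0.5, 0.2]
opening: 0.0853
finger_force: 0.0
```

>>> apply_moves --series '[0.6,0.12,0.25,0,0,0.6,0.12,0.5,0,0,0.6,0.12,0.78,-0.3,0,0.6,0.12,0.78,-0.6,0,0.6,0.12,0.78,-0.8,0]'

```text
clock: 3.7
eef_pos: [0.4253, 0.1477, 0.1091]
ee_rot: [-2.296, -2.144, 0.0]
wrist_force: [0.5, -1.8, 0.2]
opening: 0.0512
finger_force: 0.0
```

>>> apply_moves --series '[0.6,0,0,-0.25,0,0.6,0,0,-0.5,0,0.6,0,0,-0.66,0,0.6,0,0,-0.66,0,0.6,0,0,-0.66,0]'

```text
clock: 4.2
eef_pos: [0.4261, 0.1471, 0.0128]
ee_rot: [-2.298, -2.142, 0.0]
wrist_force: [-0.2, 0.6, 0.5]
opening: 0.0513
finger_force: 0.0
```

>>> apply_moves --series '[0.6,0,0,-0.04,0,0.6,0,0,-0.067,0,0,0,0,-0.067,0,0,0,0,-0.067,0,0,0,0,-0.067,0]' --newtons 50

```text
clock: 4.7
eef_pos: [0.4259, 0.1475, 0.0029]
ee_rot: [2.296, 2.143, 0.001]
wrist_force: [-2.0, -0.5, 5.2]
opening: 0.02
finger_force: 48.8
```

>>> apply_moves --series '[0,0,0,0,0,0,0,0,0,0,0,0,0,0.1,0,0,0,0,0.3,0,0,0,0,0.3,0]'

```text
clock: 5.2
eef_pos: [0.4274, 0.1483, 0.0501]
ee_rot: [2.295, 2.142, 0.006]
wrist_force: [1.2, 0.3, -1.4]
opening: 0.0199
finger_force: 49.7
```

>>> apply_moves --series '[0,0.2,0,0.2,-0.15,0,0.4,-0.1,0.4,-0.3,0,0.6,-0.25,0.45,-0.45,0,0.8,-0.4,0.45,-0.55,0,0.9,-0.5,0.45,-0.55]'

```text
clock: 5.7
eef_pos: [0.5626, 0.0699, 0.1142]
ee_rot: [2.572, 1.802, -0.0]
wrist_force: [0.5, 0.3, -3.1]
opening: 0.0199
finger_force: 49.9
```

>>> apply_moves --series '[0,0.1,-0.1,0,0,0,0.2,-0.2,0,0,0,0.3,-0.36,0,0,0,0.3,-0.36,0,0,0,0.3,-0.36,0,0]'

```text
clock: 6.2
eef_pos: [0.6053, 0.018, 0.1137]
ee_rot: [-2.57, -1.806, 0.002]
wrist_force: [-1.0, 0.0, -2.8]
opening: 0.0202
finger_force: 49.9
```

```bash
python3 - <<'E'
from fit import *
s=bot.sense(); print(s['eef_pos'],s['ee_rot'],s['wrist_force'],s['ft_torque'])
a=eyes.grab_frame('top'); b=eyes.grab_frame('side')
f=lambda im,x,y,w,h:cv2.resize(im[y:y+h,x:x+w],(400,400),interpolation=cv2.INTER_CUBIC)
o=np.hstack([f(a,320,130,100,100),f(b,290,180,100,100)])
cv2.imwrite('pics/crop2.png',o[:,:,::-1])
for n in ['top','side']:
    m=spotter.trace(n,'pry_bar')
    for k in m[:1]:
        ys,xs=np.nonzero(k['region']); print(n,k['p'],k['location'],len(xs),xs.min(),xs.max(),ys.min(),ys.max())
th=-1.916; e=s['eef_pos']; d=np.array([np.cos(th),np.sin(th)]); l=np.array([-d[1],d[0]])
for n in ['top','side']: 
  for z in (.005,): print(n,[proj(n,[*(e[:2]+d*.108+l*w),e[2]+z])[0] for w in(-.011,.011)],[proj(n,[*(e[:2]-d*.082+l*w),e[2]+z])[0] for w in(-.011,.011)])
E
```

```text
[0.6053 0.018  0.1137] [-2.5695 -1.8061  0.0016] [-1.0215  0.0038 -2.8276] [ 0.0356  0.0065 -0.0189]
top 0.75 [289.4, 159.5] 190 279 298 150 166
side 0.95 [333.2, 210.2] 425 329 339 182 231
top [array([359.2901, 187.9469]), array([362.4533, 178.9496])] [array([280.7099, 160.1227]), array([284.0517, 151.259 ])]
side [array([328.9701, 231.3566]), array([338.1674, 231.877 ])] [array([333.2088, 174.0883]), array([341.3956, 174.4912])]
```

View pics/crop2.png

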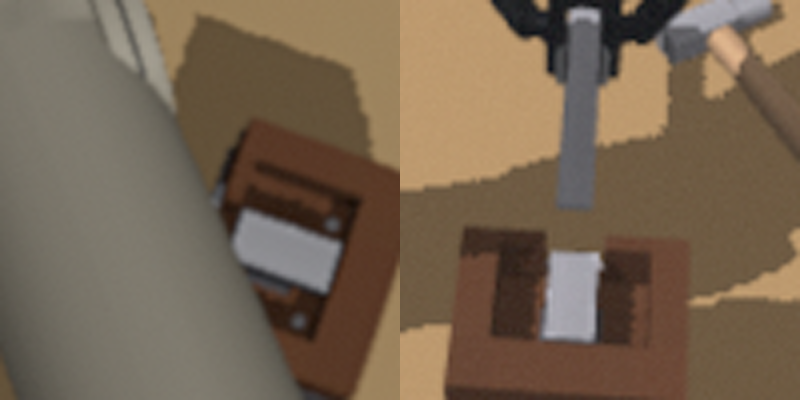

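The side view shows the bar's tip at (333,232), lined up with the channel and within 1 px of where I predicted it. I'm inserting it.

>>> apply_moves --series '[0,0,0,-0.09,0,0,0,0,-0.09,0,0,-0.03,-0.1,-0.09,0,0,-0.08,-0.25,-0.09,0,0,-0.08,-0.25,-0.09,0]'

```text
clock: 6.9
eef_pos: [0.5928, -0.0242, 0.101]
ee_rot: [2.572, 1.801, -0.004]
wrist_force: [0.1, -1.1, -2.1]
opening: 0.02
finger_force: 49.9
```

>>> apply_moves --series '[0,0,0,-0.01,0,0,0,0,-0.02,0,0,0,0,-0.02,0,0,0,0,-0.02,0,0,0,0,-0.02,0]'

```text
clock: 7.4
eef_pos: [0.5937, -0.0186, 0.0983]
ee_rot: [-2.568, -1.809, -0.0]
wrist_force: [0.4, -0.5, -2.8]
opening: 0.0201
finger_force: 49.9
```

>>> apply_moves --series '[0,0,0,-0.01,0,0,0,0,-0.015,0,0,0,0,-0.015,0,0,0,0,-0.015,0,0,0,0,-0.015,0]'

```text
clock: 7.9
eef_pos: [0.5936, -0.019, 0.0961]
ee_rot: [2.569, 1.808, 0.0]
wrist_force: [-0.6, 0.3, -2.2]
opening: 0.0199
finger_force: 49.9
```

```bash
python3 - <<'E'
from fit import *
s=bot.sense(); print(s['eef_pos'],s['wrist_force'],s['ft_torque'])
b=eyes.grab_frame('side')
o=cv2.resize(b[180:280,280:400],(720,600),interpolation=cv2.INTER_CUBIC)
cv2.imwrite('pics/crop3.png',o[:,:,::-1])
E
```

```text
[ 0.5936 -0.019   0.0961] [-0.5825  0.3133 -2.2116] [-0.0249  0.0411  0.0084]
```

View pics/crop3.png

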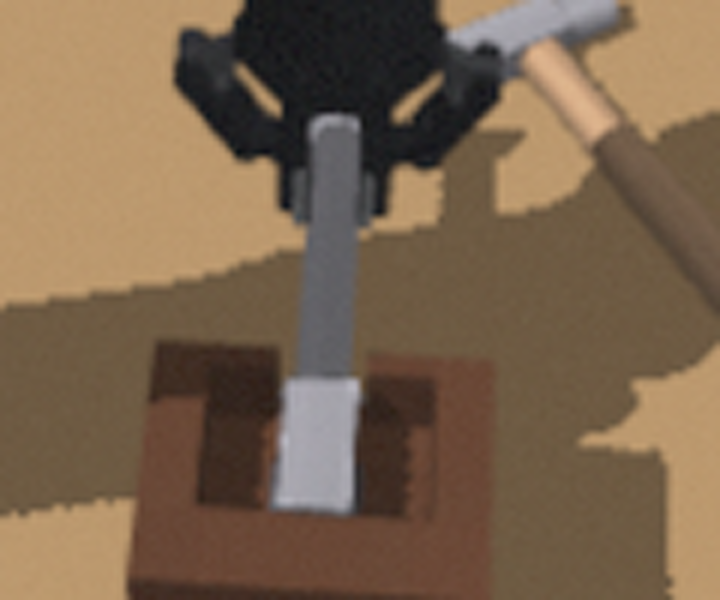

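```bash
python3 - <<'E'
from fit import *
e=bot.sense()['eef_pos']; d=np.array([np.cos(-1.917),np.sin(-1.917)])
for tl in (-.05,0,.05,.1):   # heel-up tilt
    f=lambda x,z:(proj('side',[*(e[:2]+d*(x*np.cos(tl)+z*np.sin(tl))),e[2]-.003-x*np.sin(tl)+z*np.cos(tl)])[0]-[280,180])*6
    print(tl,'heel top',f(-.082,.027),'heel inner bottom',f(-.078,.008),'tip',f(.108,.008))
E
```

```text
-0.05 heel top [343.3955  31.9269] heel inner bottom [341.7539  68.718 ] tip [319.3059 407.0869]
0 heel top [343.5057  27.6593] heel inner bottom [341.9477  63.3689] tip [318.9699 415.8195]
0.05 heel top [343.5901  23.8113] heel inner bottom [342.1201  58.3482] tip [318.673  423.9376]
0.1 heel top [343.6483  20.3967] heel inner bottom [342.2704  53.67  ] tip [318.4156 431.4245]
```

>>> apply_moves --series '[0,-0.008,-0.022,0,0,0,-0.016,-0.044,0,0,0,-0.024,-0.066,0,0,0,-0.032,-0.088,0,0,0,-0.032,-0.088,0,0]'

```text
clock: 8.45
eef_pos: [0.5899, -0.029, 0.0969]
ee_rot: [-2.566, -1.81, -0.008]
wrist_force: [3.7, 9.9, -2.2]
opening: 0.02
finger_force: 49.9
```

>>> apply_moves --series '[0,0.003,0.01,0,0,0,0.003,0.01,-0.02,0,0,0.003,0.01,-0.04,0,0,0.003,0.01,-0.06,0,0,0.003,0.01,-0.06,0]'

```text
clock: 8.95
eef_pos: [0.5904, -0.0288, 0.0878]
ee_rot: [-2.567, -1.81, -0.006]
wrist_force: [2.6, 7.8, 1.5]
opening: 0.0201
finger_force: 50.3
```

>>> apply_moves --series '[0,0.003,0.008,-0.02,0,0,0.003,0.008,-0.04,0,0,0.003,0.008,-0.06,0,0,0.003,0.008,-0.06,0,0,0.003,0.008,-0.06,0]'

```text
clock: 9.45
eef_pos: [0.5905, -0.028, 0.0784]
ee_rot: [-2.568, -1.81, -0.004]
wrist_force: [3.1, 6.8, 0.1]
opening: 0.0201
finger_force: 49.5
```

```bash
python3 - <<'E'
from fit import *
s=bot.sense(); print(s['eef_pos'],s['wrist_force'],s['ft_torque'])
b=eyes.grab_frame('side'); a=cv2.imread('pics/raw_side.png')[:,:,::-1]
f=lambda im:cv2.resize(im[190:290,290:370],(400,500),interpolation=cv2.INTER_CUBIC)
cv2.imwrite('pics/crop4.png',np.hstack([f(a),f(b)])[:,:,::-1])
E
```

```text
[ 0.5905 -0.028   0.0784] [3.1093 6.8137 0.0701] [ 1.1544 -0.6278  0.0651]
```

View pics/crop4.png

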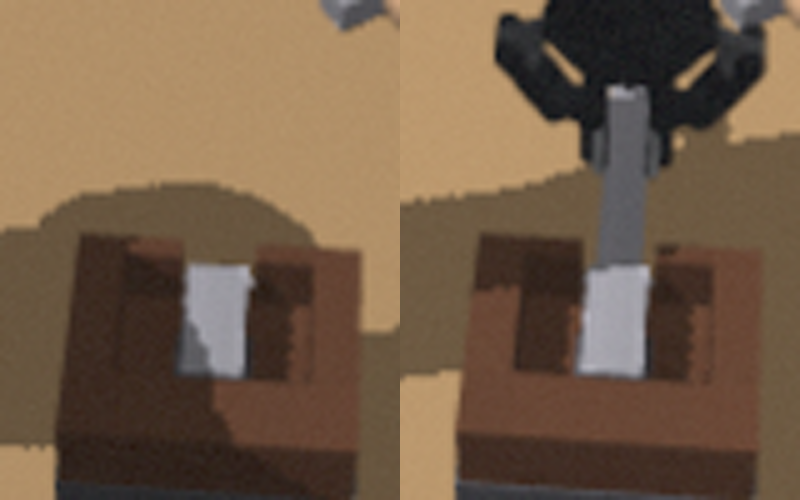

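```bash
python3 - <<'E'
from fit import *
e=bot.sense()['eef_pos']; d=np.array([np.cos(-1.917),np.sin(-1.917)])
im=eyes.grab_frame('top'); m=spotter.trace('top','pry_bar')
for k in m[:1]:
    ys,xs=np.nonzero(k['region']); print(k['p'],k['location'],len(xs),xs.min(),xs.max(),ys.min(),ys.max())
cv2.imwrite('pics/crop5.png',cv2.resize(im[120:220,260:420],(800,500),interpolation=cv2.INTER_CUBIC)[:,:,::-1])
for tl in (0,-.15,-.25,-.3): 
    f=lambda x,y,z:(proj('top',[*(e[:2]+d*(x*np.cos(tl)+z*np.sin(tl))+np.array([-d[1],d[0]])*y),e[2]-.003-x*np.sin(tl)+z*np.cos(tl)])[0]-[260,120])*5
    print(tl,'heel top',f(-.082,-.011,.027),f(-.082,.011,.027),'inner bottom',f(-.078,-.011,.008),f(-.078,.011,.008))
E
```

```text
0.81 [311.4, 170.3] 198 300 322 161 177
0 heel top [205.1168 238.9546] [221.4196 195.0706] inner bottom [214.3325 249.5577] [230.3565 206.3324]
-0.15 heel top [199.6652 241.8923] [215.8073 198.4668] inner bottom [214.3544 253.9839] [230.2223 211.166 ]
-0.25 heel top [198.2228 244.6463] [214.2524 201.5243] inner bottom [216.2928 257.5592] [232.0547 215.0044]
-0.3 heel top [198.1524 246.2469] [214.1244 203.2749] inner bottom [217.8224 259.5181] [233.5311 217.0914]
```

View pics/crop5.png

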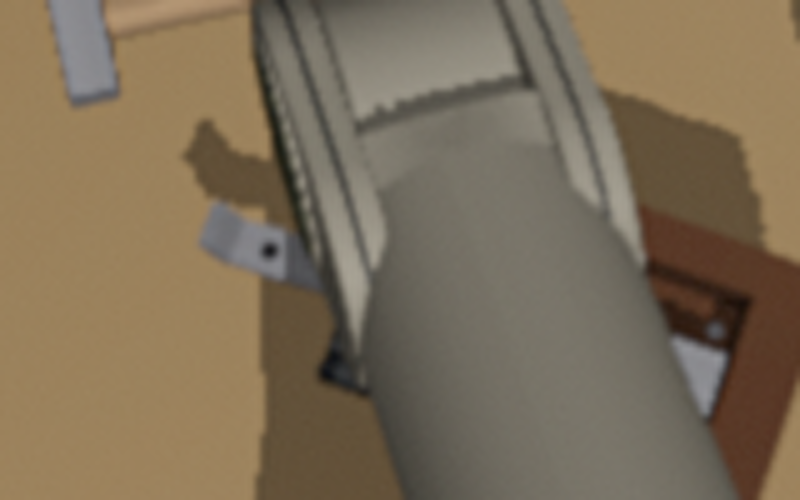

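The heel is visible at (301,166) and matches a 108 mm grip with the bar tipped about 0.25 rad tip-up. So it tilted in the grip and met the end of the head instead of going under it. I'll withdraw, level it on the bench and regrip harder.

>>> apply_moves --series '[0,0.03,0.09,0.02,0,0,0.07,0.2,0.05,0,0,0.11,0.32,0.05,0,0,0.16,0.44,0,0,0,0.16,0.44,0,0]'

```text
clock: 10.1
eef_pos: [0.6136, 0.0412, 0.0775]
ee_rot: [-2.563, -1.813, -0.001]
wrist_force: [-0.7, 0.3, -3.6]
opening: 0.0202
finger_force: 49.4
```

>>> apply_moves --series '[0,0,0,-0.1,0,0,0,0,-0.2,0,0,0,0,-0.3,0,0,0,0,-0.4,0,0,0,0,-0.4,0]' --newtons 20

```text
clock: 10.6
eef_pos: [0.6122, 0.0359, 0.0153]
ee_rot: [-2.568, -1.807, 0.005]
wrist_force: [-0.6, -0.3, -1.6]
opening: 0.02
finger_force: 49.5
```

>>> apply_moves --series '[0,0,0,-0.03,0,0,0,0,-0.06,0,0,0,0,-0.085,0,0.4,0,0,-0.085,0,0.4,0,0,-0.085,0]'

```text
clock: 11.1
eef_pos: [0.6139, 0.0369, 0.0055]
ee_rot: [2.569, 1.809, 0.001]
wrist_force: [0.0, -0.0, 0.3]
opening: 0.0341
finger_force: 0.0
```

```bash
python3 - <<'E'
from fit import *
s=bot.sense(); e=s['eef_pos']; print(e,s['opening'],s['wrist_force'])
d=np.array([np.cos(-1.917),np.sin(-1.917)])
for n in ['side','top']:
    eyes.grab_frame(n); m=spotter.trace(n,'pry_bar')
    for k in m[:1]:
        ys,xs=np.nonzero(k['region'])
        w=np.array([atz(n,(x,y),.006)[:2] for x,y in zip(xs,ys)])-e[:2]
        a=w@d; b=w@[-d[1],d[0]]; 
        print(n,k['p'],'along',np.percentile(a,[0,1,99,100]),'lat by along',[b[(a>c)&(a<c+.02)].mean() for c in np.arange(-.1,.11,.02)])
E
```

```text
[0.6139 0.0369 0.0055] 0.034075471282547495 [ 0.0335 -0.0281  0.3029]
side 0.82 along [-0.0478 -0.0473  0.0788  0.0813] lat by along [np.float64(nan), np.float64(nan), np.float64(0.0006193887229725655), np.float64(0.0009135039955201432), np.float64(8.40540071073903e-05), np.float64(-0.0009050204846457253), np.float64(0.0005915537706147788), np.float64(-0.0006097317020877286), np.float64(0.00035339751612389913), np.float64(0.001897549244787419), np.float64(nan)]
top 0.7 along [-0.0883 -0.0879 -0.0507 -0.0495] lat by along [np.float64(0.00234723070799404), np.float64(0.00027757134363969396), np.float64(-0.004659393711464716), np.float64(nan), np.float64(nan), np.float64(nan), np.float64(nan), np.float64(nan), np.float64(nan), np.float64(nan), np.float64(nan)]<stdin>:10: RuntimeWarning: Mean of empty slice.
  ret = ret.dtype.type(ret / rcount)
```

>>> apply_moves --series '[0.4,0,0,-0.02,0,0.4,0,0,-0.02,0,0,0,0,-0.02,0,0,0,0,-0.02,0,0,0,0,-0.02,0]' --newtons 120

```text
clock: 11.8
eef_pos: [0.6138, 0.0366, 0.0028]
ee_rot: [2.569, 1.808, 0.0]
wrist_force: [-2.8, -0.4, 5.1]
opening: 0.0179
finger_force: 117.8
```

>>> apply_moves --series '[0,0,0,0,0,0,0,0,0,0,0,0,0,0.05,0,0,0,0,0.15,0,0,0,0,0.25,0]'

```text
clock: 12.3
eef_pos: [0.6137, 0.0366, 0.041]
ee_rot: [-2.569, -1.808, -0.0]
wrist_force: [0.6, 0.5, -2.7]
opening: 0.0177
finger_force: 118.0
```

>>> apply_moves --series '[0,0,0,0.1,0,0,0,0,0.2,0,0,0,0,0.3,0,0,0,0,0.4,0,0,0,0,0.4,0]'

```text
clock: 12.8
eef_pos: [0.615, 0.0368, 0.1025]
ee_rot: [2.567, 1.807, 0.005]
wrist_force: [0.0, 0.3, -2.0]
opening: 0.0173
finger_force: 118.1
```

```bash
python3 - <<'E'
from fit import *
s=bot.sense(); e=s['eef_pos']; print(e,s['ee_rot'],s['wrist_force'],s['ft_torque'])
d=np.array([np.cos(-1.917),np.sin(-1.917)])
for n in ['side','top']:
    eyes.grab_frame(n); m=spotter.trace(n,'pry_bar')
    for k in m[:1]:
        ys,xs=np.nonzero(k['region']); print(n,k['p'],xs.min(),xs.max(),ys.min(),ys.max())
for tl in (-.1,-.05,0,.05): 
    f=lambda n,x,z:proj(n,[*(e[:2]+d*(x*np.cos(tl)+z*np.sin(tl))),e[2]-.0028-x*np.sin(tl)+z*np.cos(tl)])[0]
    print(tl,'tip side',f('side',.105,.008),'heel top',f('top',-.085,.027))
E
```

```text
[0.615  0.0368 0.1025] [2.5672 1.8071 0.0049] [ 0.0421  0.3324 -1.9817] [-0.052   0.0112  0.0223]
side 0.93 330 341 179 228
-0.1 tip side [335.2281 223.375 ] heel top [272.1001 150.7988]
-0.05 tip side [335.1628 224.9202] heel top [272.3562 150.5197]
0 tip side [335.1032 226.377 ] heel top [272.7051 150.2755]
0.05 tip side [335.0493 227.7419] heel top [273.1467 150.0671]
```

>>> apply_moves --series '[0,-0.03,-0.08,-0.005,0,0,-0.06,-0.16,-0.005,0,0,-0.09,-0.24,-0.005,0,0,-0.09,-0.24,-0.005,0,0,-0.09,-0.24,-0.005,0]'

```text
clock: 13.5
eef_pos: [0.6002, -0.0002, 0.0991]
ee_rot: [2.57, 1.807, 0.0]
wrist_force: [-0.2, -0.1, -1.8]
opening: 0.0176
finger_force: 118.1
```

>>> apply_moves --series '[0,-0.02,-0.055,0.004,0,0,-0.04,-0.11,0.004,0,0,-0.06,-0.166,0.004,0,0,-0.078,-0.216,0.004,0,0,-0.078,-0.216,0.004,0]'

```text
clock: 14.0
eef_pos: [0.5882, -0.0338, 0.0996]
ee_rot: [2.57, 1.805, -0.001]
wrist_force: [-0.2, 0.1, -3.4]
opening: 0.0174
finger_force: 118.1
```

The tip is now under the head with no force showing. A little deeper, then I start levering.

>>> apply_moves --series '[0,-0.005,-0.012,0,0,0,-0.009,-0.025,0,0,0,-0.009,-0.025,0,0,0,-0.009,-0.025,0,0,0,-0.009,-0.025,0,0]'

```text
clock: 14.5
eef_pos: [0.5872, -0.0354, 0.0996]
ee_rot: [-2.569, -1.809, -0.0]
wrist_force: [-0.7, -0.6, -2.3]
opening: 0.0175
finger_force: 118.1
```

>>> apply_moves --series '[0,0,0,-0.02,0,0,0,0,-0.04,0,0,0,0,-0.06,0,0,0,0,-0.08,0,0,0,0,-0.08,0]'

```text
clock: 15.0
eef_pos: [0.5881, -0.0357, 0.0892]
ee_rot: [2.567, 1.807, 0.002]
wrist_force: [-3.6, 0.6, 15.0]
opening: 0.0171
finger_force: 120.0
```

>>> apply_moves --series '[0,-0.003,-0.01,-0.04,0,0,-0.006,-0.018,-0.07,0,0,-0.009,-0.027,-0.1,0,0,-0.009,-0.027,-0.1,0,0,-0.009,-0.027,-0.1,0]'

```text
clock: 15.5
eef_pos: [0.5912, -0.0351, 0.0755]
ee_rot: [2.561, 1.813, 0.02]
wrist_force: [16.0, 10.4, 3.1]
opening: 0.0169
finger_force: 118.9
```

```bash
cat > st.py <<'E'
from fit import *
s=bot.sense(); print(s['eef_pos'],s['ee_rot'],s['wrist_force'],s['ft_torque'])
im=eyes.grab_frame('side')
ref=cv2.imread('pics/raw_side.png')
g=lambda a:cv2.GaussianBlur(a,(0,0),.7).astype(int)
# bright head edges along rows at centre column, and bottom row
G=cv2.cvtColor(im,cv2.COLOR_RGB2GRAY).astype(float);R=cv2.cvtColor(ref,cv2.COLOR_BGR2GRAY).astype(float)
for nm,A in (('ref',R),('now',G)):
    c=A[235:275,336:342].mean(1); thr=(c.max()+60)/2
    i=[k for k in range(len(c)-1) if (c[k]-thr)*(c[k+1]-thr)<0]
    print(nm,[235+k+(thr-c[k])/(c[k+1]-c[k]) for k in i])
m=spotter.trace('side','t_stake')
for k in m[:1]:
    ys,xs=np.nonzero(k['region']);print('stake',k['p'],xs.min(),xs.max(),ys.min(),ys.max(),len(xs),k['location'])
b=np.array([.5462,-.15]);D=np.array([np.cos(-1.916),np.sin(-1.916)])
for dz in (0,.006,.01): print(dz,[proj('side',[*(b+D*x),.131+dz])[0] for x in(-.029,.029)])
v=s['eef_pos'][:2]-b; print('D',-v@D,'lat',v@[-D[1],D[0]])
E
python3 st.py
```

```text
[ 0.5912 -0.0351  0.0755] [2.5614 1.8132 0.0202] [16.0212 10.4142  3.1016] [ 2.3729 -3.4397  1.1425]
ref [np.float64(242.42), np.float64(262.5833333333333)]
now [np.float64(241.25271739130434), np.float64(254.25)]
stake 0.87 326 338 242 264 281 [333.1, 255.3]
0 [array([333.2647, 242.9516]), array([331.8552, 264.5995])]
0.006 [array([333.3149, 241.4721]), array([331.9005, 263.1743])]
0.01 [array([333.3486, 240.4775]), array([331.931 , 262.2158])]
D 0.12335125881447905 lat 0.003471918811987188
```

>>> apply_moves --series '[0,0.01,0.03,0,0,0,0.01,0.03,-0.01,0,0,0.01,0.03,-0.03,0,0,0.01,0.03,-0.05,0,0,0.01,0.03,-0.05,0]'

```text
clock: 16.1
eef_pos: [0.5903, -0.0332, 0.0666]
ee_rot: [2.564, 1.811, 0.011]
wrist_force: [9.5, 3.8, 2.7]
opening: 0.0158
finger_force: 116.3
```

```bash
cat >> st.py <<'E'
t=eyes.grab_frame('top')
f=lambda im,x,y:cv2.resize(im[y:y+100,x:x+80],(400,500),interpolation=cv2.INTER_CUBIC)
import sys
if len(sys.argv)>1: cv2.imwrite('pics/'+sys.argv[1],np.hstack([f(t,280,130),f(im,290,180)])[:,:,::-1])
E
python3 st.py crop6.png
```

```text
[ 0.5903 -0.0332  0.0666] [2.5641 1.8111 0.0107] [9.5388 3.827  2.6878] [ 1.1983 -1.7707  1.1806]
ref [np.float64(242.42), np.float64(262.5833333333333)]
now [np.float64(238.76315789473685), np.float64(240.29207920792078), np.float64(247.81896551724137), np.float64(248.95454545454544), np.float64(252.9)]
stake 0.73 325 338 240 264 328 [330.6, 250.9]
0 [array([333.2647, 242.9516]), array([331.8552, 264.5995])]
0.006 [array([333.3149, 241.4721]), array([331.9005, 263.1743])]
0.01 [array([333.3486, 240.4775]), array([331.931 , 262.2158])]
D 0.12488410567293237 lat 0.001975536356033236
```

View pics/crop6.png

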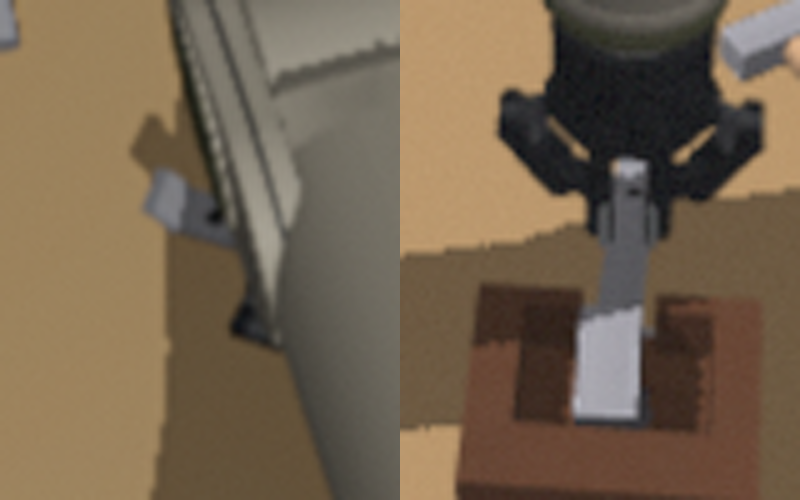

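>>> apply_moves --series '[0,-0.01,0.005,-0.02,0,0,-0.01,0.005,-0.04,0,0,-0.01,0.005,-0.04,0,0,-0.01,0.005,-0.04,0,0,-0.01,0.005,-0.04,0]'

```text
clock: 16.75
eef_pos: [0.5895, -0.035, 0.061]
ee_rot: [2.563, 1.807, 0.009]
wrist_force: [10.6, -2.5, 3.4]
opening: 0.0162
finger_force: 116.3
```

```bash
python3 st.py
```

```text
[ 0.5895 -0.035   0.061 ] [2.5634 1.8067 0.0095] [10.617  -2.4831  3.3899] [-0.5465 -2.0614  1.0335]
ref [np.float64(242.42), np.float64(262.5833333333333)]
now [np.float64(240.16544117647058), np.float64(251.72916666666666)]
stake 0.54 325 338 239 265 339 [335.0, 251.6]
0 [array([333.2647, 242.9516]), array([331.8552, 264.5995])]
0.006 [array([333.3149, 241.4721]), array([331.9005, 263.1743])]
0.01 [array([333.3486, 240.4775]), array([331.931 , 262.2158])]
D 0.12284555873330001 lat 0.0018160261014359654
```

>>> apply_moves --series '[0,0.02,0.06,0.01,0,0,0.05,0.14,0.01,0,0,0.09,0.25,0.03,0,0,0.13,0.36,0.05,0,0,0.17,0.47,0.07,0]'

```text
clock: 17.4
eef_pos: [0.6113, 0.0364, 0.0692]
ee_rot: [-2.569, -1.808, 0.001]
wrist_force: [0.1, -0.5, -1.3]
opening: 0.0156
finger_force: 114.6
```

```bash
python3 st.py crop7.png
```

```text
[0.6113 0.0364 0.0692] [-2.5691 -1.8078  0.0008] [ 0.0908 -0.4644 -1.3465] [ 0.0413 -0.0046  0.0005]
ref [np.float64(242.42), np.float64(262.5833333333333)]
now [np.float64(240.34108527131784), np.float64(262.57241379310346)]
stake 0.78 327 339 241 265 295 [333.0, 251.2]
0 [array([333.2647, 242.9516]), array([331.8552, 264.5995])]
0.006 [array([333.3149, 241.4721]), array([331.9005, 263.1743])]
0.01 [array([333.3486, 240.4775]), array([331.931 , 262.2158])]
D 0.19744916448574862 lat -0.0018344087125248335
```

View pics/crop7.png

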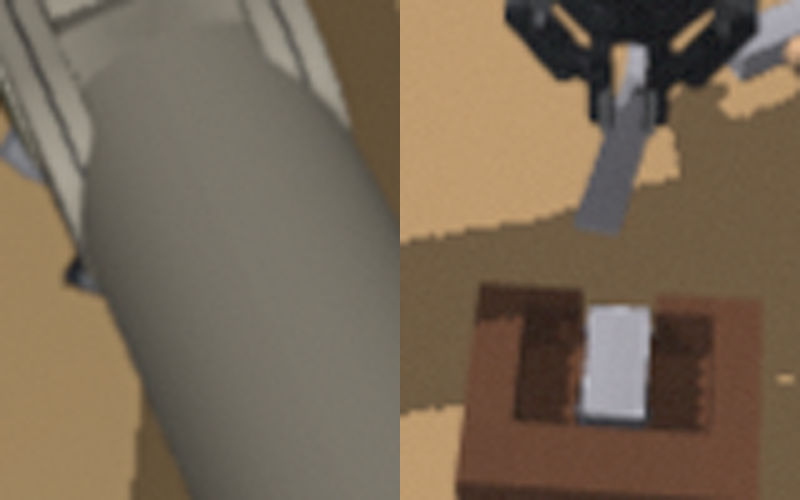

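The stake now sits about 6 mm higher: its near edge is at row 263.6, against 265 before. The bar is out of the channel but skewed in the grip. I'll lay it down clear of everything.

>>> apply_moves --series '[0,-0.15,0.1,0.2,0,0,-0.4,0.25,0.2,0,0,-0.65,0.4,0.2,0,0,-0.9,0.55,0.2,0,0,-1,0.55,0.2,0]'

```text
clock: 18.05
eef_pos: [0.4577, 0.1204, 0.0991]
ee_rot: [2.566, 1.813, -0.003]
wrist_force: [0.6, -0.5, -1.9]
opening: 0.0159
finger_force: 115.1
```

>>> apply_moves --series '[0,-0.1,0,-0.1,0,0,-0.2,0,-0.2,0,0,-0.2,0,-0.3,0,0,-0.2,0,-0.4,0,0,-0.2,0,-0.45,0]' --newtons 30

```text
clock: 18.55
eef_pos: [0.4313, 0.1175, 0.0308]
ee_rot: [-2.57, -1.807, 0.002]
wrist_force: [-1.5, -3.2, 3.1]
opening: 0.0158
finger_force: 115.7
```

>>> apply_moves --series '[0,0,0,-0.03,0,0,0,0,-0.06,0,0,0,0,-0.09,0,0,0,0,-0.12,0,0,0,0,-0.12,0]'

```text
clock: 19.05
eef_pos: [0.4318, 0.1186, 0.014]
ee_rot: [2.569, 1.808, 0.001]
wrist_force: [1.0, -2.8, 3.6]
opening: 0.0158
finger_force: 81.0
```

>>> apply_moves --series '[0,0,0,-0.03,0,0,0,0,-0.06,0,0,0,0,-0.06,0,0.6,0,0,-0.06,0,0.6,0,0,-0.06,0]'

```text
clock: 19.55
eef_pos: [0.431, 0.1187, 0.0051]
ee_rot: [-2.568, -1.809, 0.0]
wrist_force: [-0.2, 0.6, 0.0]
opening: 0.0282
finger_force: 0.6
```

>>> apply_moves --series '[0.6,0,0,0,0,0.8,0,0,0.1,0,0.8,0,0,0.4,0,0.8,0,0,0.8,0,0.8,0,0,1,0]'

```text
clock: 20.05
eef_pos: [0.4315, 0.1191, 0.1578]
ee_rot: [2.568, 1.809, 0.003]
wrist_force: [0.8, -0.6, -0.0]
opening: 0.0682
finger_force: 0.0
```

```bash
cat > bar.py <<'E'
from fit import *
print(bot.sense()['eef_pos'])
for n in ['top','side']:
    eyes.grab_frame(n); m=spotter.trace(n,'pry_bar')
    for k in m[:1]:
        ys,xs=np.nonzero(k['region']); w=np.array([atz(n,(x,y),.008)[:2] for x,y in zip(xs,ys)]).astype(np.float32)
        print(n,k['p'],len(xs),cv2.minAreaRect(w))
    m=spotter.trace(n,'t_stake')
    for k in m[:1]:
        ys,xs=np.nonzero(k['region']); w=np.array([atz(n,(x,y),.137)[:2] for x,y in zip(xs,ys)]).astype(np.float32)
        print(n,'stake',k['p'],len(xs),cv2.minAreaRect(w))
E
python3 bar.py
```

```text
[0.4315 0.1191 0.1578]
top 0.97 460 ((0.4444998800754547, 0.044420547783374786), (0.11931300163269043, 0.024927755817770958), 67.65121459960938)
top stake 0.77 374 ((0.5443263649940491, -0.14780861139297485), (0.05946523696184158, 0.03371027484536171), 71.37771606445312)Traceback (most recent call last):
  File "bar.py", line 6, in <module>
    ys,xs=np.nonzero(k['region']); w=np.array([atz(n,(x,y),.008)[:2] for x,y in zip(xs,ys)]).astype(np.float32)
                                               ~~~^^^^^^^^^^^^^^
  File "h.py", line 10, in atz
    c,r=ray(n,px); return c+r*(z-c[2])/r[2]
        ~~~^^^^^^
  File "h.py", line 7, in ray
    K,d,T=cam(n); u=cv2.undistortPoints(np.array([[px]],float),K,d)[0,0]
          ~~~^^^
  File "h.py", line 4, in cam
    m=eyes.camera_model(n); K=np.array([[m['fx'],0,m['cx']],[0,m['fy'],m['cy']],[0,0,1.]])
ValueError: time passes only in moves, steps and waits
```

>>> apply_moves --series '[0.48,0.1,0,0.2,0,0.48,0.3,-0.25,0.5,0,0.48,0.5,-0.5,0.5,0,0.48,0.76,-0.75,0.5,0,0.48,0.76,-1,0.5,0]'

```text
clock: 20.8
eef_pos: [0.547, -0.0318, 0.2284]
ee_rot: [-2.565, -1.81, -0.0]
wrist_force: [1.0, -0.0, -0.1]
opening: 0.041
finger_force: 0.0
```

>>> apply_moves --series '[0.48,0,-0.2,0,0,0.48,0,-0.4,0,0,0.48,0,-0.6,0,0,0.48,0,-0.79,0,0,0.48,0,-0.79,0,0]'

```text
clock: 21.3
eef_pos: [0.544, -0.1547, 0.2276]
ee_rot: [-2.573, -1.799, 0.005]
wrist_force: [-0.5, -0.3, -0.1]
opening: 0.041
finger_force: 0.0
```

```bash
sed -i 's/^def cam/import functools\n@functools.cache\ndef cam/' h.py; python3 bar.py; python3 - <<'E'
from h import *
a=eyes.grab_frame('top'); b=eyes.grab_frame('side')
o=np.hstack([cv2.resize(a[150:300,200:360],(400,375)),cv2.resize(b[150:300,240:400],(400,375))])
cv2.imwrite('pics/crop8.png',o[:,:,::-1])
E
```

```text
[ 0.544  -0.1547  0.2276]
top 0.87 723 ((0.4594723880290985, 0.08252986520528793), (0.19843582808971405, 0.0237311739474535), 68.30614471435547)
top stake 0.62 226 ((0.5490077137947083, -0.13840995728969574), (0.035925090312957764, 0.03372056782245636), 71.3974609375)
side 0.64 494 ((0.4631868004798889, 0.09138967096805573), (0.20935751497745514, 0.02613726817071438), 68.69337463378906)
side stake 0.55 286 ((0.5468713641166687, -0.15060469508171082), (0.061739493161439896, 0.02700931392610073), 72.80013275146484)
```

>>> apply_moves --series '[0.48,0,0,-0.15,0,0.48,0,0,-0.3,0,0.48,0,0,-0.45,0,0.48,0,0,-0.5,0,0.48,0,0,-0.5,0]'

```text
clock: 22.2
eef_pos: [0.5448, -0.1495, 0.1545]
ee_rot: [-2.567, -1.808, 0.001]
wrist_force: [0.3, 0.1, -0.2]
opening: 0.0408
finger_force: 0.0
```

>>> apply_moves --series '[0.48,0.005,0,-0.1,0,0.48,0.005,0,-0.2,0,0.48,0.005,0,-0.31,0,0.48,0.005,0,-0.31,0,0.48,0.005,0,-0.31,0]' --newtons 60

```text
clock: 22.7
eef_pos: [0.546, -0.1498, 0.1085]
ee_rot: [-2.568, -1.808, 0.0]
wrist_force: [0.6, -0.6, 0.1]
opening: 0.0409
finger_force: 0.0
```

>>> apply_moves --series '[0,0,0,0,0,0,0,0,0,0,0,0,0,0,0,0,0,0,0,0,0,0,0,0,0]'

```text
clock: 23.2
eef_pos: [0.5469, -0.1501, 0.1097]
ee_rot: [2.567, 1.807, 0.002]
wrist_force: [1.4, -0.2, 5.9]
opening: 0.0271
finger_force: 59.8
```

>>> apply_moves --series '[0,0,0,0.04,0,0,0,0,0.1,0,0,0,0,0.16,0,0,0,0,0.22,0,0,0,0,0.22,0]'

```text
clock: 23.7
eef_pos: [0.5457, -0.15, 0.1417]
ee_rot: [-2.569, -1.808, 0.001]
wrist_force: [3.1, -1.7, -7.4]
opening: 0.027
finger_force: 61.3
```

>>> apply_moves --series '[0,0,0,0.12,0,0,0,0,0.28,0,0,0,0,0.46,0,0,0,0,0.64,0,0,0,0,0.76,0]' --newtons 90

```text
clock: 24.2
eef_pos: [0.5453, -0.1497, 0.256]
ee_rot: [-2.568, -1.808, 0.002]
wrist_force: [0.6, -0.2, -9.1]
opening: 0.0262
finger_force: 95.3
```

>>> apply_moves --series '[0,0,0.1,0,0,0,0.05,0.25,0,-0.2,0,0.1,0.45,0,-0.45,0,0.15,0.65,0,-0.7,0,0.2,0.8,0,-0.9,0]'

```text
$.series: bad value
```

>>> apply_moves --series '[0,0.03,0.2,0,-0.25,0,0.03,0.35,0,-0.5,0,0.03,0.5,0,-0.75,0,0.03,0.6,0,-1,0,0.03,0.6,0,-1]'

```text
clock: 24.7
eef_pos: [0.5494, -0.0565, 0.2543]
ee_rot: [-2.934, -1.116, 0.004]
wrist_force: [0.2, 0.7, -8.6]
opening: 0.0262
finger_force: 95.1
```

>>> apply_moves --series '[0,0,0,-0.1,-0.17,0,0,0,-0.25,-0.17,0,0,0,-0.4,-0.17,0,0,0,-0.5,-0.17,0,0,0,-0.5,-0.17]'

```text
clock: 25.2
eef_pos: [0.5486, -0.0604, 0.1777]
ee_rot: [-2.979, -0.991, 0.008]
wrist_force: [-1.6, 0.0, -9.1]
opening: 0.0266
finger_force: 94.8
```

The second call was refused, so the stake came down short of where I planned, but clear of the block. I'll continue outward.

>>> apply_moves --series '[0,0.04,0.15,0,-0.2,0,0.1,0.35,0,-0.45,0,0.16,0.55,0,-0.7,0,0.21,0.75,0,-0.9,0,0.21,0.8,0,-0.9]'

```text
clock: 25.7
eef_pos: [0.5826, 0.065, 0.1818]
ee_rot: [-3.124, -0.304, -0.003]
wrist_force: [-0.1, 0.4, -8.3]
opening: 0.0262
finger_force: 95.0
```

>>> apply_moves --series '[0,0,0,-0.1,0,0,0,0,-0.25,0,0,0,0,-0.4,0,0,0,0,-0.5,0,0,0,0,-0.5,0]'

```text
clock: 26.2
eef_pos: [0.5805, 0.0584, 0.1029]
ee_rot: [3.127, 0.299, -0.007]
wrist_force: [-0.2, -0.6, -8.8]
opening: 0.0268
finger_force: 94.7
```

>>> apply_moves --series '[0,0,0,-0.02,0,0,0,0,-0.04,0,0,0,0,-0.05,0,0,0,0,-0.06,0,0,0,0,-0.06,0]'

```text
clock: 26.7
eef_pos: [0.5821, 0.0601, 0.0967]
ee_rot: [3.127, 0.301, 0.0]
wrist_force: [-0.2, -0.5, -8.1]
opening: 0.0266
finger_force: 94.9
```

>>> apply_moves --series '[0,0,0,-0.01,0,0,0,0,-0.02,0,0,0,0,-0.025,0,0,0,0,-0.03,0,0,0,0,-0.03,0]'

```text
clock: 27.2
eef_pos: [0.5822, 0.0601, 0.0925]
ee_rot: [3.127, 0.301, 0.0]
wrist_force: [-1.5, -1.5, -3.7]
opening: 0.0266
finger_force: 95.9
```

>>> apply_moves --series '[0,0,0,-0.006,0,0,0,0,-0.01,0,0,0,0,-0.01,0,0.5,0,0,-0.01,0,0.5,0,0,-0.01,0]'

```text
clock: 27.7
eef_pos: [0.5829, 0.0603, 0.0913]
ee_rot: [-3.127, -0.301, -0.003]
wrist_force: [-0.1, -0.1, -0.0]
opening: 0.0428
finger_force: 0.0
```

>>> apply_moves --series '[0.6,0,0,0,0,0.6,0,0,0,0,0.7,0,0,0.1,0,0.7,0,0,0.3,0,1,0,0,0.5,0]'

```text
clock: 28.2
eef_pos: [0.5819, 0.0603, 0.1673]
ee_rot: [-3.127, -0.301, 0.0]
wrist_force: [0.4, -1.0, -0.3]
opening: 0.0727
finger_force: 0.0
```

>>> apply_moves --series '[1,0,0,0.1,0.25,1,0,0,0.1,0.5,1,0,0,0.1,0.75,1,0,0,0.1,1,1,0,0,0.1,1]'

```text
clock: 28.7
eef_pos: [0.5823, 0.0601, 0.1817]
ee_rot: [2.954, 1.068, 0.002]
wrist_force: [0.0, 0.2, -0.4]
opening: 0.0849
finger_force: 0.0
```

>>> apply_moves --series '[1,0,0,0,0.25,1,0,0,0,0.5,1,0,0,0,0.75,1,0,0,0,1,1,0,0,0,1]'

```text
clock: 29.2
eef_pos: [0.5822, 0.0601, 0.1812]
ee_rot: [2.601, 1.761, 0.001]
wrist_force: [-0.8, 1.0, 0.4]
opening: 0.0857
finger_force: 0.0
```

>>> apply_moves --series '[1,0,0,0,0.25,1,0,0,0,0.5,1,0,0,0,0.75,1,0,0,0,1,1,0,0,0,1]'

```text
clock: 29.7
eef_pos: [0.5821, 0.0601, 0.1809]
ee_rot: [2.087, 2.348, 0.0]
wrist_force: [-1.0, 0.7, -0.7]
opening: 0.0857
finger_force: 0.0
```

```bash
sed -i 's/\.137/.119/' bar.py; python3 bar.py
```

```text
[0.5821 0.0601 0.1809]
top 0.79 440 ((0.4722033739089966, 0.11098514497280121), (0.1315682828426361, 0.023556549102067947), 66.92939758300781)
side 0.61 491 ((0.4625827372074127, 0.08982458710670471), (0.2132091224193573, 0.0257605891674757), 69.17317199707031)
```

>>> apply_moves --series '[1,0,0,-0.05,0.14,1,0,0,-0.2,0.14,1,0,0,-0.4,0.14,1,0,0,-0.59,0.14,1,0,0,-0.59,0.14]' --newtons 60

```text
clock: 30.5
eef_pos: [0.5798, 0.0595, 0.0887]
ee_rot: [-1.999, -2.418, 0.006]
wrist_force: [-0.8, -1.5, 0.2]
opening: 0.085
finger_force: 0.0
```

```bash
python3 - <<'E'
from h import *
print(bot.sense()['eef_pos'],bot.sense()['ee_rot'])
a=eyes.grab_frame('top'); b=eyes.grab_frame('side')
o=np.hstack([cv2.resize(a[150:250,250:350],(400,400),interpolation=2),cv2.resize(b[140:240,290:390],(400,400),interpolation=2)])
cv2.imwrite('pics/crop9.png',o[:,:,::-1])
E
```

```text
[0.57978243 0.05947377 0.08873515] [-1.9987006  -2.41831294  0.00625939]
```

View pics/crop9.png

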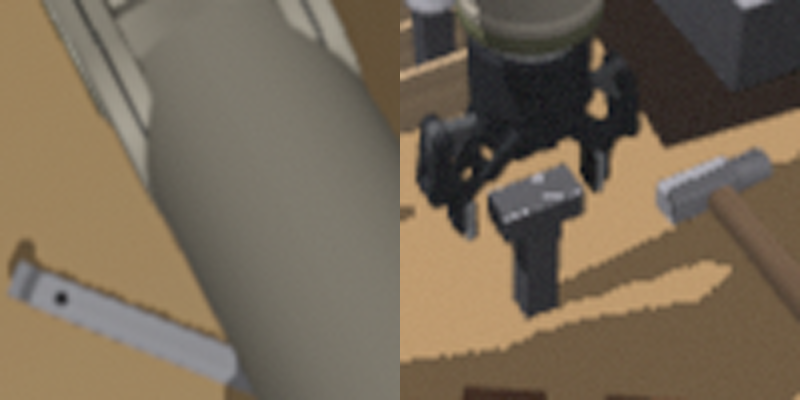

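The stake stands upright on the bench, with its foot at about (425,216) in the side view. The fingers straddle the two head ends. Now I close.

>>> apply_moves --series '[0,0,0,0.01,0,0,0,0,0.01,0,0,0,0,0.01,0,0,0,0,0.01,0,0,0,0,0.01,0]' --newtons 80

```text
clock: 31.1
eef_pos: [0.5838, 0.0605, 0.096]
ee_rot: [1.998, 2.42, 0.005]
wrist_force: [1.8, 0.2, 7.5]
opening: 0.0563
finger_force: 86.6
```

>>> apply_moves --series '[0,0,0,0.05,0,0,0,0,0.15,0,0,0,0,0.35,0,0,0,0,0.6,0,0,0,0,0.85,0]'

```text
clock: 31.6
eef_pos: [0.5812, 0.0601, 0.2228]
ee_rot: [-1.998, -2.423, 0.001]
wrist_force: [0.3, 0.7, -9.3]
opening: 0.0565
finger_force: 88.2
```

>>> apply_moves --series '[0,0,0.05,0.14,0,0,-0.03,0.2,0.14,0,0,-0.06,0.4,0.14,0,0,-0.1,0.6,0.14,0,0,-0.12,0.8,0.14,0]'

```text
clock: 32.1
eef_pos: [0.563, 0.181, 0.2428]
ee_rot: [-1.999, -2.423, 0.001]
wrist_force: [0.7, 0.3, -9.0]
opening: 0.0566
finger_force: 88.3
```

>>> apply_moves --series '[0,-0.01,0.15,0,0,0,-0.02,0.4,0,0,0,-0.03,0.65,0,0,0,-0.04,0.88,0,0,0,-0.04,0.985,0,0]'

```text
clock: 32.6
eef_pos: [0.5557, 0.3317, 0.2426]
ee_rot: [-1.992, -2.426, -0.0]
wrist_force: [-1.3, 0.6, -9.1]
opening: 0.056
finger_force: 88.4
```

>>> apply_moves --series '[0,0,0,0,0,0,0,0,0,0,0,0,0,0,0,0,0,0,0,0,0,0,0,0,0]'

```text
clock: 33.1
eef_pos: [0.5585, 0.3268, 0.2423]
ee_rot: [2.001, 2.421, -0.0]
wrist_force: [0.1, -0.1, -9.1]
opening: 0.0563
finger_force: 88.4
```

```bash
python3 - <<'E'
from fit import *
e=bot.sense()['eef_pos'];print(e,bot.sense()['wrist_force'])
for n in ['side','top']:
    eyes.grab_frame(n)
    for k in spotter.trace(n,'t_stake')[:1]:
        ys,xs=np.nonzero(k['region']); w=np.c_[xs,ys]
        low=w[ys>=ys.max()-1].mean(0); print(n,k['p'],len(xs),k['location'],'lowest',low,'x',xs.min(),xs.max(),'y',ys.min(),ys.max())
c,s=np.cos(.191),np.sin(.191); R=np.array([[c,-s],[s,c]])
fz=e[2]-.0955
for n in ['side','top']:
    print(n,'pred foot corners',[proj(n,[*(e[:2]+R@np.array(q)),fz])[0].round(1).tolist() for q in((-.013,-.011),(.013,-.011),(.013,.011),(-.013,.011))])
    print(n,'head', [proj(n,[*(e[:2]+R@np.array(q)),fz+h])[0].round(1).tolist() for h in (.095,.119) for q in((-.029,-.014),(.029,-.014),(.029,.014),(-.029,.014))])
E
```

```text
[0.5585 0.3268 0.2423] [ 0.1225 -0.1168 -9.1103]
side 0.71 547 [287.7, 95.8] lowest [290.8182 120.3636] x 279 299 y 80 121
side pred foot corners [[287.9, 121.8], [295.9, 119.3], [292.9, 115.1], [284.9, 117.6]]
side head [[280.7, 96.9], [299.9, 91.2], [295.8, 86.1], [276.9, 91.6], [280.1, 89.5], [299.5, 83.8], [295.4, 78.7], [276.1, 84.2]]
top pred foot corners [[183.2, 190.8], [181.4, 179.5], [171.9, 181.4], [173.6, 192.7]]
top head [[173.7, 191.3], [169.5, 163.9], [156.3, 166.5], [160.4, 193.9], [170.4, 189.6], [166.1, 161.5], [152.6, 164.2], [156.8, 192.3]]
```

>>> apply_moves --series '[0,0,0.005,-0.1,0,0,0,0.005,-0.25,0,0,0,0.005,-0.4,0,0,0,0.005,-0.5,0,0,0,0.005,-0.5,0]'

```text
clock: 33.8
eef_pos: [0.557, 0.3275, 0.1641]
ee_rot: [-1.998, -2.422, 0.007]
wrist_force: [0.1, -0.5, -9.4]
opening: 0.0566
finger_force: 88.3
```

>>> apply_moves --series '[0,0,0,-0.1,0,0,0,0,-0.2,0,0,0,0,-0.28,0,0,0,0,-0.35,0,0,0,0,-0.35,0]'

```text
clock: 34.3
eef_pos: [0.5574, 0.3279, 0.1126]
ee_rot: [-1.999, -2.422, 0.004]
wrist_force: [-0.8, 0.1, -8.9]
opening: 0.0561
finger_force: 88.3
```

>>> apply_moves --series '[0,0,0,-0.02,0,0,0,0,-0.04,0,0,0,0,-0.06,0,0,0,0,-0.06,0,0,0,0,-0.06,0]'

```text
clock: 34.8
eef_pos: [0.5581, 0.3286, 0.1058]
ee_rot: [1.999, 2.423, 0.0]
wrist_force: [-0.2, -0.0, -9.0]
opening: 0.056
finger_force: 88.5
```

>>> apply_moves --series '[0,0,0,-0.008,0,0,0,0,-0.016,0,0,0,0,-0.024,0,0,0,0,-0.024,0,0,0,0,-0.024,0]'

```text
clock: 35.3
eef_pos: [0.5581, 0.3287, 0.1022]
ee_rot: [1.999, 2.423, 0.0]
wrist_force: [-0.6, -0.3, -6.6]
opening: 0.0559
finger_force: 88.6
```

Contact is starting. One more millimetre, then I release.

>>> apply_moves --series '[0,0,0,-0.005,0,0,0,0,-0.01,0,0,0,0,-0.012,0,0,0,0,-0.012,0,0,0,0,-0.012,0]'

```text
clock: 35.8
eef_pos: [0.5581, 0.3292, 0.1021]
ee_rot: [1.999, 2.423, 0.002]
wrist_force: [-5.1, -2.3, 8.8]
opening: 0.0565
finger_force: 90.6
```

>>> apply_moves --series '[0,0,0,0.004,0,0.85,0,0,0.004,0,0.85,0,0,0.004,0,0.85,0,0,0.004,0,0.85,0,0,0.004,0]'

```text
clock: 36.3
eef_pos: [0.5583, 0.3287, 0.1009]
ee_rot: [2.0, 2.423, 0.001]
wrist_force: [-0.0, -0.3, -0.2]
opening: 0.0728
finger_force: 0.0
```

>>> apply_moves --series '[0.9,0,0,0.05,0,0.9,0,0,0.2,0,0.9,0,0,0.5,0,0.9,0,0,0.8,0,0.9,0,0,1,0]'

```text
clock: 36.8
eef_pos: [0.5583, 0.3293, 0.255]
ee_rot: [1.999, 2.423, 0.005]
wrist_force: [0.8, -0.2, 0.1]
opening: 0.0769
finger_force: 0.0
```

>>> apply_moves --series '[0.9,0,-0.2,0,0,0.9,0,-0.45,0,0,0.9,0,-0.7,0,0,0.9,0,-1,0,0,0.9,0,-1,0,0]'

```text
clock: 37.3
eef_pos: [0.5599, 0.1709, 0.2511]
ee_rot: [2.009, 2.411, -0.003]
wrist_force: [1.4, -0.1, 0.6]
opening: 0.0769
finger_force: 0.0
```

```bash
python3 - <<'E'
from fit import *
print(bot.sense()['eef_pos'])
R=lambda a:np.array([[np.cos(a),-np.sin(a)],[np.sin(a),np.cos(a)]])
for n in ['side','top']:
    eyes.grab_frame(n)
    for q,z in (('t_stake',.125),('pry_bar',.008),('dome_stake',.1),('round_stake',.1)):
        for k in spotter.trace(n,q)[:1]:
            ys,xs=np.nonzero(k['region']); w=np.array([atz(n,(x,y),z)[:2] for x,y in zip(xs,ys)]).astype(np.float32)
            print(n,q,round(k['p'],2),len(xs),k['location'],'x',xs.min(),xs.max(),'y',ys.min(),ys.max(),np.round(np.ravel(cv2.minAreaRect(w)[0]),4),cv2.minAreaRect(w)[1:])
    print(n,'pred head',[proj(n,[*(np.array([.5581,.3277])+R(.19)@np.array(q)),.125])[0].round(1).tolist() for q in((-.029,-.014),(.029,-.014),(.029,.014),(-.029,.014))])
E
```

```text
[0.5599 0.1709 0.2511]
side t_stake 0.59 291 [290.8, 130.0] x 281 302 y 120 145 [0.5588 0.2903] ((0.06757719814777374, 0.10345179587602615), 5.653374195098877)
side pry_bar 0.71 472 [281.6, 217.4] x 269 287 y 188 246 [0.4624 0.088 ] ((0.20880243182182312, 0.024183355271816254), 68.83426666259766)
side dome_stake 0.79 275 [299.4, 144.1] x 291 305 y 132 156 [0.5638 0.2639] ((0.10528968274593353, 0.042038969695568085), 75.83377838134766)
side round_stake 0.66 95 [282.6, 126.0] x 275 283 y 116 137 [0.5285 0.3583] ((0.10326993465423584, 0.018450219184160233), 86.48094177246094)
side pred head [[283.6, 129.6], [301.4, 123.9], [297.5, 118.7], [280.0, 124.2]]
top t_stake 0.6 243 [178.2, 192.3] x 172 190 y 176 201 [0.552  0.3333] ((0.06887895613908768, 0.028970537707209587), 37.750518798828125)
top pry_bar 0.57 83 [321.9, 248.3] x 316 327 y 242 252 [0.4312 0.0027] ((0.03398462012410164, 0.019046425819396973), 33.69993591308594)
top dome_stake 0.72 3151 [394.6, 197.6] x 360 425 y 161 233 [ 0.5415 -0.1578] ((0.11673171073198318, 0.15233178436756134), 69.01988983154297)
top round_stake 0.64 384 [161.3, 197.5] x 150 175 y 187 208 [0.5376 0.3724] ((0.0666160136461258, 0.04139213636517525), 64.26824188232422)
top pred head [[187.7, 199.0], [183.8, 174.2], [171.8, 176.6], [175.7, 201.3]]
```

The T-stake's head matches the prediction for the middle bay in both views, and the bar lies flat and clear. I'm handing in.

```bash
python3 -c "
from station import bot
print(bot.close_job())"
```

```text
the job is handed in; nothing more can be done
None
```

I handed the job in at about 37 s, and no verdict came back: by the last camera check the T-stake stands aligned in the middle bay and the bar lies flat and clear of block and box, though the first pry attempt missed and I inferred the 6 mm lift from the picture.

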